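Scrub out the basting pot with the long brush

ROBOT

A 7-joint arm with a two-finger parallel gripper is mounted at the origin on the work surface. World frame = base frame: x ahead of the robot, y to its left, z up, the work surface at z = 0. Lengths are in m, angles in rad, forces in N, time in s.
With the tool pointing down it reaches from about 0.425 to 1.025 m from the base axis. Payload 9.4 kg.
Tool frame: the origin (TCP) lies between the finger pads; the fingertips stand 14 mm ahead of it and the grasp point (between the pads) lies 5 mm behind it; z points along the fingers, y is the line along which they close (so a half turn about z gives the same grasp; the last joint's range is limited). The gripper opens to 85 mm and grips with 20 to 120 N. Pads are 22 mm wide; open, the fingers measure 114 mm over their backs; the gripper's body (76 mm by 85 mm) begins 54 mm behind the grasp point. The pads swing forward as they close: fully open they stand 13 mm farther back than shut.
Start: joints at [-1.276, 0.599, -0.003, 1.599, 0.002, 0.943, -0.08], TCP at [0.263, 0.675, 0.219] pointing down, gripper open.
Joint ranges: [-2.57, 2.57], [-0.35, 1.97], [-1.29, 1.29], [0.11, 2.56], [-1.05, 4.19], [0.11, 1.86], [-2.63, 2.63]. Speed limits (rad/s): [2.22, 2.22, 3.01, 3.01, 3.14, 3.14, 3.14].

INTERFACE

Orientations are given as a unit quaternion [x, y, z, w].
In Python, from bench import arm, viewer, order gives the robot as it stands. Calls block until the motion is done:
- arm.reach(position, orientation): joint-space move of the TCP to a pose.
- arm.line_to(position, vel=0.15, ori=None, until_force=None): straight line of the TCP; ori=None keeps the orientation; vel is the mean speed in m/s. With until_force (N) it stops when the force on the tool has changed by that much, and returns True; else False.
- arm.goto_joints(angles): joint-space move.
- arm.set_gripper(opening): finger opening in m; the grip force is fixed at half the most; returns when the fingers have stopped.
- arm.hold(seconds).
- arm.solve_ik(position, orientation): joint angles nearest the present ones, or None.
- viewer.get_image(name): name is "scene" or "top"; returns the picture (400x640x3 uint8, red, green, blue); there is no depth.
- viewer.camera_info(name): a dict with "camera_matrix" (3x3 intrinsics, pixels), "k1" (the pictures are not rectified: a ray, as slopes to the right and down, at radius r is drawn at 1 + k1 r^2 times it, then the intrinsics apply), "R" (3x3) and "t" (3): a world point X has camera coordinates R X + t. Camera axes: x right, y down, z forward; pixel columns grow to the right and rows downward; lengths in m; the calibration is good to about 2 mm. A picture is of the moment at which its call begins. camera_info takes no time and is no camera call.
A pose or a line that the arm cannot do raises arm.Unreachable and nothing moves.
- order.finish_job(): hands the job in, once; it reports no verdict.
Readings, each from a call of its own:
- arm.current_time(): time.
- arm.current_joint_positions(): joint angles.
- arm.current_qd(): joint speeds.
- arm.current_effort(): joint torques, N m.
- arm.current_tool_pos(): TCP position.
- arm.current_orientation(): TCP orientation.
- arm.current_ft_force(): force on the tool from outside, world axes, zero at the start.
- arm.current_moment(): the same for the moment, N m.
- arm.current_finger_gap(): finger opening in m.
Only numpy, scipy, OpenCV 4.12 (cv2) and the standard library are available. Lean on these libraries where they do the work, as an engineer would, in place of code of your own. Each camera call takes 0.05 s, during which the arm holds its last target. There are 200 camera calls.

TASK

Take the long round brush out of its crock and scrub the inside of the tall cast-iron pot with at least three full strokes: down to the pot's floor each time, and up between them until about half of the bristles stand above the rim. Leave the pot standing where it is, then put the brush back in its crock, handle up, and let go; leave everything else on the ledge undisturbed.

Things in the scene. Friction and masses are not known exactly. Their poses are not given: they have to be found in the camera images.
- brush: long round brush, 205 mm, about 0.17 kg, upright in the crock at the start, handle up, round all about. Origin: centre of its lower end (flat foot 34 mm across); z to the handle's top. Bristles 4 to 60 mm above the origin, 64 mm across, rounded ends, six tufts springing inward (0.25 N/mm each, up to 10 mm). Wire stem to 88 mm; wooden handle 24 mm thick from 88 to 205 mm
- pot: tall black cast-iron pot, loose, about 0.75 kg, 106 mm high. Bore 60 mm up to 88 mm, flaring to 69 mm at the mouth; wall 4 mm; inner floor 6 mm above the ledge. Bristles rub its wall all round and drag with a few newtons. One loop handle towards its +y, out to 71 mm from the axis, 21 to 89 mm high. Origin: centre of its underside, z up
- crock: squat white glazed crock in which the brush stands at the start, loose, 0.9 kg. 86 mm high, 96 mm outside diameter, bore 78 mm, inner floor 8 mm above the ledge. Origin: centre of its underside, z up
- molcajete: bystander: dark basalt mortar on three legs with its pestle in it, 176 mm across, about 140 mm high with the pestle. Origin: centre of its underside
- bowl: bystander: aluminium basting bowl, 156 mm across, 55 mm high. Origin: centre of its underside
- tub: bystander: blue plastic tub with its lid on, 115 x 162 mm, 75 mm high. Origin: centre of its underside
- tongs: bystander: wooden tongs lying along their x axis, 245 mm long, about 50 mm wide, 22 mm high. Origin: middle, on the ledge
- grillbrush: bystander: flat steel grill brush lying on its back along its x axis, handle to -x, from -155 to +201 mm, 75 mm wide, 25 mm high. Origin: on the ledge, below its shank
- trivet: bystander: folded cast-aluminium trivet, 190 x 108 mm, 28 mm high. Origin: centre of its underside
There are look-alikes about, which are no part of the job. What is shaped like the crock but orange is not meant.

How it is judged:
On the way, in this order (a step that is already met when the one before it is completed fails the run):
1. stroke 1: the brush's foot is within 9 mm of the pot's inner floor (horizontal distance between brush and pot below 0.02 m and z of brush in the frame of pot below 0.015 m and angle between brush's own z axis and vertical below 0.3 rad), for 0.05 s.
2. stroke 1: the brush is drawn up with its foot still in the pot's mouth and at least 15 mm of bristle above the rim (horizontal distance between brush and pot below 0.02 m and z of brush in the frame of pot between 0.061 and 0.112 m), for 0.03 s.
3. stroke 2: the brush's foot is within 9 mm of the pot's inner floor (all of step 1), for 0.05 s.
4. stroke 2: the brush is drawn up with its foot still in the pot's mouth and at least 15 mm of bristle above the rim (all of step 2), for 0.03 s.
5. stroke 3: the brush's foot is within 9 mm of the pot's inner floor (all of step 3), for 0.05 s.
6. stroke 3: the brush is drawn up with its foot still in the pot's mouth and at least 15 mm of bristle above the rim (all of step 4), for 0.03 s.
At the end, for the whole second after the job is handed in: Brush at rest in its crock, handle up: foot within 30 mm of the crock's axis and under 30 mm above its underside, lean under 0.35 rad. Pot at rest, upright, within 30 mm of its start; crock upright, within 40 mm of its start; bystanders not moved (horizontal distance between brush and crock below 0.03 m and z of brush in the frame of crock between 0 and 0.03 m and angle between brush's own z axis and vertical below 0.35 rad and linear speed of brush below 0.03 m/s and angle between each of pot, crock's own z axis and vertical below 0.05 rad and distance of pot from where it was at the start of the episode below 0.03 m and linear speed of pot below 0.02 m/s and distance of crock from where it was at the start of the episode below 0.04 m); the robot touches nothing.
It fails at once if the pot is tipped over 0.25 rad, or lifted or shoved more than 40 mm (angle between pot's own z axis and vertical above 0.25 rad or distance of pot from where it was at the start of the episode above 0.04 m).
It fails at once if a bystander is moved more than 20 mm (distance of any of molcajete, bowl, tub, tongs, grillbrush, trivet from where it was at the start of the episode above 0.02 m).
It also fails if it takes over 56 s, if anything falls off the work surface, if the arm or the gripper's body presses on something with over 40 N, if the wrist force passes 120 N, or if a joint passes its speed limit or range.

## Working session

There is one attempt and no reset: what is moved stays moved. The work goes in short steps, each a Python script; the robot and the scene stay as the last script left them, time stands still between calls to the robot, and variables do not carry over. Pictures are saved under pics/ and viewed, on a budget of 10 in all, crops included, one or two more only if the job needs it, and the job is handed in when it is done.

```bash
mkdir -p pics; ls; python3 - <<'E'
from bench import arm, viewer
import cv2
for n in("scene","top"):
    cv2.imwrite(f"pics/{n}0.png",viewer.get_image(n)[:,:,::-1])
    c=viewer.camera_info(n);print(n,c)
print(arm.current_time(),arm.current_tool_pos(),arm.current_orientation())
E
```

```text
pics
scene {'camera_matrix': array([[482.42842965,   0.        , 324.75267964],
       [  0.        , 482.42842965, 199.4157395 ],
       [  0.        ,   0.        ,   1.        ]]), 'k1': -0.05024583793437777, 'R': array([[-0.87281819,  0.48800142, -0.00655896],
       [ 0.38918112,  0.68783733, -0.61271353],
       [-0.29449358, -0.53734014, -0.79027787]]), 't': array([ 0.52522358, -0.19714981,  1.87447642])}
top {'camera_matrix': array([[467.1432379 ,   0.        , 325.50066421],
       [  0.        , 467.1432379 , 203.6152034 ],
       [  0.        ,   0.        ,   1.        ]]), 'k1': -0.13894864694802284, 'R': array([[-3.63118555e-03, -9.99993384e-01,  2.17730777e-04],
       [-9.79480275e-01,  3.51282306e-03, -2.01509430e-01],
       [ 2.01507332e-01, -9.44981134e-04, -9.79486550e-01]]), 't': array([-0.01767024,  0.59166142,  1.36414883])}
0.1 [0.2631988  0.67506735 0.21809081] [ 1.84790033e-01  9.82777764e-01 -7.08567060e-04 -9.30444589e-05]
```

View pics/scene0.png

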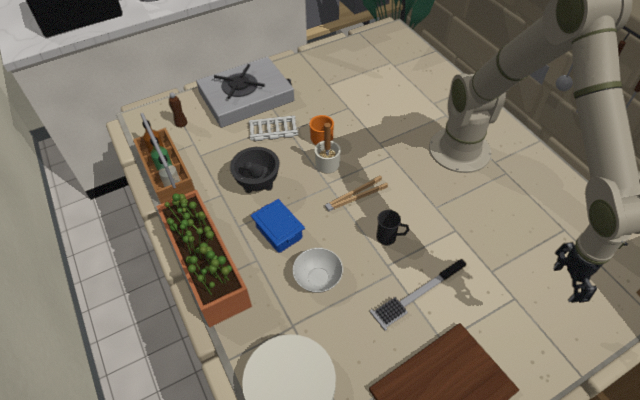

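View pics/top0.png

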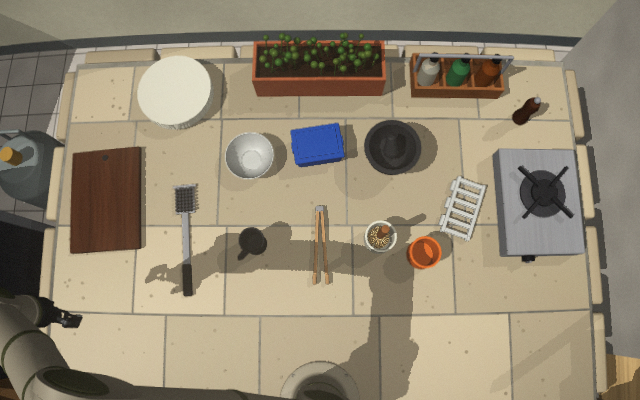

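Candidates: the white crock with a brush is at top (381,236) and scene (327,155). The orange look-alike is at top (424,253) and scene (321,128). White fits the description. The pot is at top (253,240) and scene (388,228). I'll confirm with enlarged crops.

```bash
python3 - <<'E'
import cv2,numpy as np
t=cv2.imread("pics/top0.png");s=cv2.imread("pics/scene0.png")
f=lambda i,x,y,w,h:cv2.resize(i[y:y+h,x:x+w],(400,300),interpolation=cv2.INTER_CUBIC)
cv2.imwrite("pics/crop1.png",np.vstack([np.hstack([f(t,350,205,100,75),f(s,280,105,100,75)]),np.hstack([f(t,220,212,64,48),f(s,360,200,64,48)])]))
E
```

```text
(no output)
```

View pics/crop1.png

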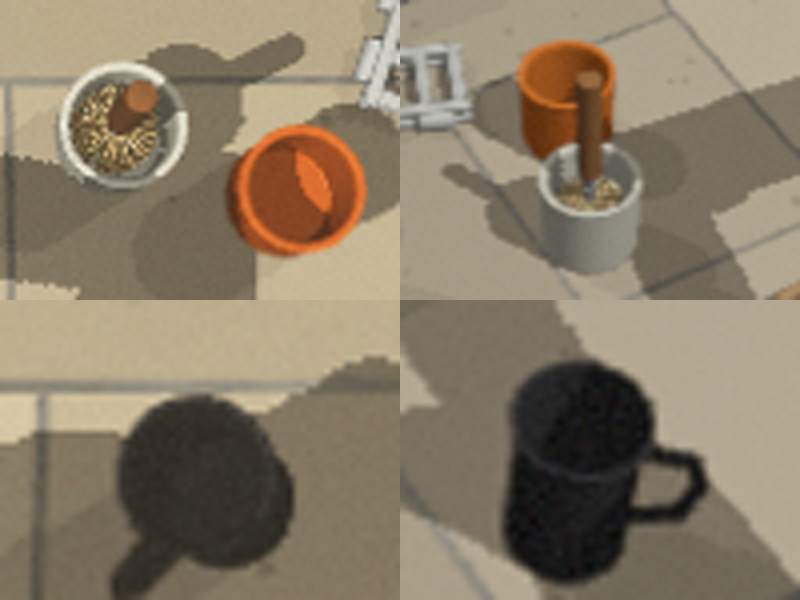

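The white crock holds the brush: its handle top is at top (385,229.5) and scene (327.5,124.5). The orange crock is empty. The pot rim centre is at about top (251,239.5) and scene (389,219). Its loop handle points towards the robot, left in the top view.

```bash
cat > h.py <<'E'
import numpy as np, cv2
from bench import arm, viewer, order
def ray(n,uv):
    c=viewer.camera_info(n);K=c["camera_matrix"];R=np.array(c["R"]);t=np.array(c["t"])
    p=cv2.undistortPoints(np.array([[uv]],float),K,np.array([c["k1"],0,0,0.]))[0,0]
    # k1 model identical to OpenCV's radial term
    return -R.T@t, R.T@np.array([p[0],p[1],1.])
def plane(n,uv,z):
    o,d=ray(n,uv);return o+d*(z-o[2])/d[2]
def tri(a,b):
    (o1,d1),(o2,d2)=ray("top",a),ray("scene",b)
    s=np.linalg.lstsq(np.c_[d1,-d2],o2-o1,rcond=None)[0]
    p,q=o1+s[0]*d1,o2+s[1]*d2
    return (p+q)/2,np.linalg.norm(p-q)
def proj(n,X):
    c=viewer.camera_info(n);R=np.array(c["R"])
    return cv2.projectPoints(np.array([X],float),cv2.Rodrigues(R)[0],np.array(c["t"]),c["camera_matrix"],np.array([c["k1"],0,0,0.]))[0][0,0]
E
python3 - <<'E'
from h import *
np.set_printoptions(precision=4,suppress=True)
for nm,a,b,z in(("crock rim",(381,236.5),(327.75,149.5),.086),("handle",(385.25,229.5),(327.5,124.5),.21),("pot rim",(251.2,239.5),(389.1,218.9),.106),("orange",(424.2,252.2),(321.5,123),.086)):
    print(nm,tri(a,b),plane("top",a,z),plane("scene",b,z))
# masks: pot rim width in top
t=cv2.imread("pics/top0.png")
# bystander extents: tongs, and handle loop of pot
print("tongs",plane("top",(320,208),.02),plane("top",(314,284),.02),plane("top",(327,284),.02))
print("trivet near", plane("top",(444,235),.028), plane("top",(475,240),.028))
print("loop end",plane("top",(239.5,258),.06))
import numpy as np
for n,x,y,z in (("grip",.0,0,0),):
    pass
from math import pi
for y in (0,):
    pass
E
```

```text
crock rim (array([ 0.4866, -0.1838,  0.0798]), np.float64(0.0015167464762215256)) [ 0.4864 -0.1836  0.086 ] [ 0.489  -0.1781  0.086 ]
handle (array([ 0.4888, -0.1806,  0.2082]), np.float64(0.0008521972012614574)) [ 0.4889 -0.1806  0.21  ] [ 0.4895 -0.1786  0.21  ]
pot rim (array([0.4761, 0.1985, 0.1016]), np.float64(0.0015143199247742477)) [0.4761 0.1973 0.106 ] [0.4777 0.2014 0.106 ]
orange (array([ 0.4398, -0.3117,  0.0848]), np.float64(0.0023458023840550388)) [ 0.4388 -0.3107  0.086 ] [ 0.4412 -0.3116  0.086 ]
tongs [ 0.5859 -0.0026  0.02  ] [0.3503 0.016  0.02  ] [ 0.3502 -0.0235  0.02  ]
trivet near [ 0.4973 -0.3877  0.028 ] [ 0.4807 -0.4856  0.028 ]
loop end [0.4261 0.2386 0.06  ]
```

```bash
cat >> h.py <<'E'
from scipy.spatial.transform import Rotation as Rn
def down(yaw): # tool z down, tool x at given yaw
    c,s=np.cos(yaw),np.sin(yaw)
    return Rn.from_matrix(np.array([[c,s,0],[s,-c,0],[0,0,-1.]])).as_quat()
np.set_printoptions(precision=4,suppress=True)
E
python3 - <<'E'
from h import *
for yaw in np.deg2rad([-180,-150,-120,-90,-60,-30,0,30,60,90,120,150]):
    q=down(yaw)
    r=[arm.solve_ik(p,q) for p in((.4885,-.180,.32),(.4885,-.180,.168),(.4765,.1985,.168),(.4765,.1985,.32))]
    print(round(np.degrees(yaw)),[None if x is None else np.round(x,2).tolist() for x in (r[0],r[2])],[x is not None for x in r])
E
```

```text
-180 [[-0.14, 0.26, 0.5, 1.96, -0.15, 0.96, 1.99], [-0.45, 0.42, -0.07, 2.12, 0.05, 0.6, 1.01]] [True, True, True, True]
-150 [[-0.09, 0.25, 0.42, 1.96, -0.12, 0.96, 2.49], [-0.34, 0.43, -0.22, 2.11, 0.16, 0.61, 1.42]] [True, True, True, True]
-120 [[1.04, 0.42, -1.09, 1.9, 0.42, 1.08, 2.4], [-0.23, 0.44, -0.37, 2.11, 0.27, 0.63, 1.83]] [True, True, True, True]
-90 [[-0.55, 0.4, 1.13, 1.98, -0.43, 1.03, -2.36], [-0.13, 0.46, -0.51, 2.1, 0.36, 0.66, 2.25]] [True, True, True, True]
-60 [[-0.55, 0.4, 1.13, 1.98, -0.43, 1.03, -1.84], [-1.2, 0.68, 1.11, 2.16, -0.86, 0.84, -2.15]] [True, True, True, True]
-30 [[-0.55, 0.4, 1.13, 1.98, -0.43, 1.03, -1.31], [-1.2, 0.68, 1.11, 2.16, -0.86, 0.84, -1.63]] [True, True, True, True]
0 [[-0.53, 0.38, 1.08, 1.98, -0.4, 1.01, -0.83], [-0.97, 0.5, 0.68, 2.15, -0.52, 0.65, -1.5]] [True, True, True, True]
30 [[-0.52, 0.38, 1.07, 1.98, -0.39, 1.01, -0.32], [-0.9, 0.47, 0.55, 2.15, -0.42, 0.63, -1.09]] [True, True, True, True]
60 [[-0.45, 0.34, 0.94, 1.97, -0.33, 0.99, 0.12], [-0.81, 0.45, 0.43, 2.14, -0.32, 0.61, -0.68]] [True, True, True, True]
90 [[-0.36, 0.3, 0.8, 1.97, -0.26, 0.98, 0.56], [-0.72, 0.44, 0.3, 2.14, -0.22, 0.6, -0.26]] [True, True, True, True]
120 [[-0.3, 0.28, 0.71, 1.97, -0.22, 0.97, 1.04], [-0.63, 0.43, 0.18, 2.13, -0.13, 0.59, 0.16]] [True, True, True, True]
150 [[-0.25, 0.27, 0.63, 1.96, -0.2, 0.97, 1.53], [-0.54, 0.42, 0.05, 2.13, -0.04, 0.59, 0.58]] [True, True, True, True]
```

```bash
python3 - <<'E'
from h import *
q=down(np.deg2rad(150))
p=arm.current_tool_pos()
arm.line_to([p[0],p[1],.33],vel=.25)
arm.reach([.4885,-.1805,.32],q)
arm.line_to([.4885,-.1805,.168],vel=.12,until_force=6)
print(arm.current_tool_pos(),arm.current_ft_force())
arm.set_gripper(.0)
print(arm.current_finger_gap(),arm.current_ft_force(),arm.current_time(),arm.current_tool_pos())
t=viewer.get_image("top")[:,:,::-1];s=viewer.get_image("scene")[:,:,::-1]
f=lambda i,x,y:cv2.resize(i[y:y+100,x:x+100],(400,400),interpolation=cv2.INTER_CUBIC)
cv2.imwrite("pics/grip.png",np.hstack([f(t,335,185),f(s,280,85)]))
E
```

```text
[ 0.4888 -0.1807  0.1685] [ 0.451  -0.8859  0.0991]
0.022075593334709005 [-0.1161  1.5025  4.7495] 5.8083 [ 0.4888 -0.1805  0.1683]
```

View pics/grip.png

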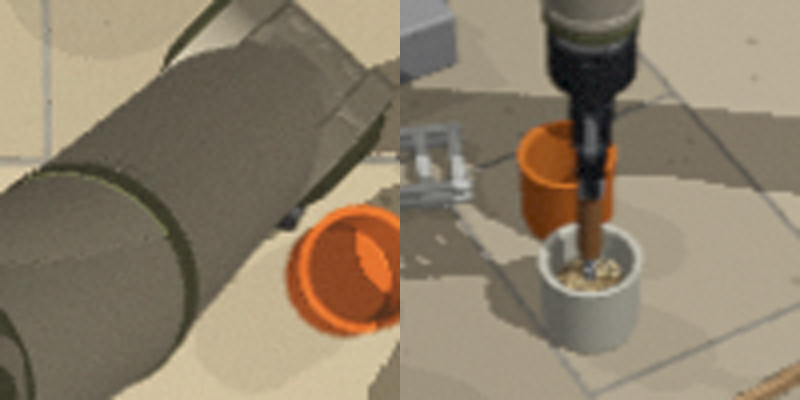

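The brush is gripped upright (gap 22 mm), and the crock is unmoved. Next I'll lift it, move over the pot and check the alignment.

```bash
python3 - <<'E'
from h import *
q=down(np.deg2rad(150))
arm.line_to([.4885,-.1805,.31],vel=.12)
print(arm.current_ft_force(),arm.current_finger_gap())
arm.reach([.4765,.1985,.31],q)
arm.line_to([.4765,.1985,.29],vel=.1)
arm.hold(.3)
p=arm.current_tool_pos();print(p,arm.current_time(),arm.current_ft_force(),arm.current_moment())
s=viewer.get_image("scene");t=viewer.get_image("top")
cv2.imwrite("pics/s2.png",s[:,:,::-1]);cv2.imwrite("pics/t2.png",t[:,:,::-1])
for d in(-.160,-.128,-.1,-.07):print(d,proj("scene",p+[0,0,d]))
print("rim",proj("scene",[.4765,.1985,.106]))
c=s[130:250,340:440]
cv2.imwrite("pics/over.png",cv2.resize(c[:,:,::-1],(500,600),interpolation=cv2.INTER_CUBIC))
E
```

```text
[ 0.2667  0.3462 -2.3351] 0.022759715204366454
[0.4767 0.1985 0.2903] 9.3083 [-0.4961  0.2921 -1.7523] [ 0.0094 -0.0041  0.0116]
-0.16 [389.6156 213.6545]
-0.128 [390.6423 207.5912]
-0.1 [391.5686 202.1154]
-0.07 [392.5913 196.0637]
rim [388.9112 218.1118]
```

View pics/over.png

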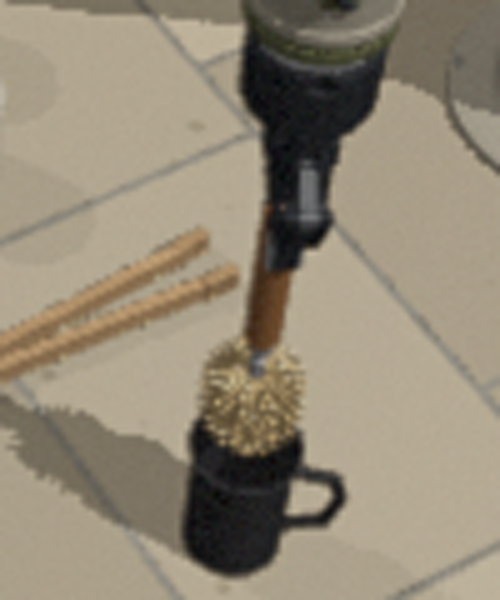

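Pot rim and bristle columns match the projection to within 1 px. The brush is maybe a few mm lower in the grip, so I'll feel for the floor by force.

```bash
python3 - <<'E'
from h import *
x,y=.4765,.1985
for z in(.25,.22,.195):
    h=arm.line_to([x,y,z],vel=.08,until_force=12)
    print(h,arm.current_tool_pos(),arm.current_ft_force())
    if h:break
else:
    h=arm.line_to([x,y,.166],vel=.05,until_force=12)
    print(h,arm.current_tool_pos(),arm.current_ft_force(),arm.current_moment())
s=viewer.get_image("scene")
cv2.imwrite("pics/in.png",cv2.resize(s[130:250,340:440][:,:,::-1],(500,600),interpolation=cv2.INTER_CUBIC))
print(arm.current_time())
E
```

```text
False [0.4766 0.1983 0.25  ] [-1.0213 -0.4976 -2.8736]
False [0.4762 0.1983 0.2197] [-1.8051 -0.7248 -3.458 ]
False [0.4763 0.1983 0.1947] [-1.5096 -0.5281 -3.949 ]
True [0.4763 0.1986 0.1663] [-1.6596  0.3469  7.014 ] [0.0335 0.3159 0.0179]
11.675
```

View pics/in.png

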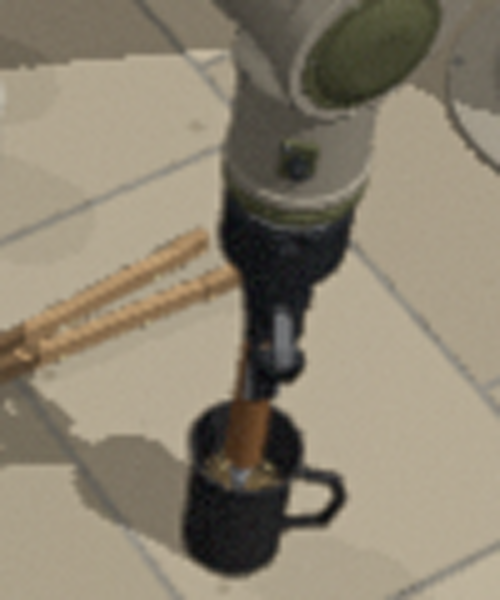

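The floor was felt at TCP z 0.1663, exactly as predicted (foot = TCP − 0.160), and the pot has not moved. Next: the strokes.

```bash
python3 - <<'E'
from h import *
x,y=.4757,.1985
arm.hold(.15)
for i in range(4):   # one spare stroke
    arm.line_to([x,y,.238],vel=.08); arm.hold(.15)
    print("up",arm.current_tool_pos(),arm.current_ft_force())
    if i==3: break
    h=arm.line_to([x,y,.167],vel=.08,until_force=14); arm.hold(.15)
    print("down",h,arm.current_tool_pos(),arm.current_ft_force(),arm.current_finger_gap())
print(arm.current_time())
s=viewer.get_image("scene")
cv2.imwrite("pics/up.png",cv2.resize(s[130:250,340:440][:,:,::-1],(500,600),interpolation=cv2.INTER_CUBIC))
E
```

```text
up [0.4758 0.1985 0.2378] [-0.095   0.0418  0.5996]
down False [0.4755 0.1984 0.167 ] [-0.4588  0.7611 -3.6814] 0.022471255122639713
up [0.4758 0.1985 0.2378] [-0.4051 -0.2114  0.0635]
down False [0.4755 0.1984 0.167 ] [-0.6761  0.4845 -3.2786] 0.02239643969183519
up [0.4758 0.1985 0.2378] [-0.4129  0.422   0.2403]
down False [0.4755 0.1985 0.167 ] [-0.7932 -0.3863 -4.1159] 0.022583727001037248
up [0.4758 0.1985 0.2378] [-0.469  -0.0401  0.3474]
20.15
```

View pics/up.png

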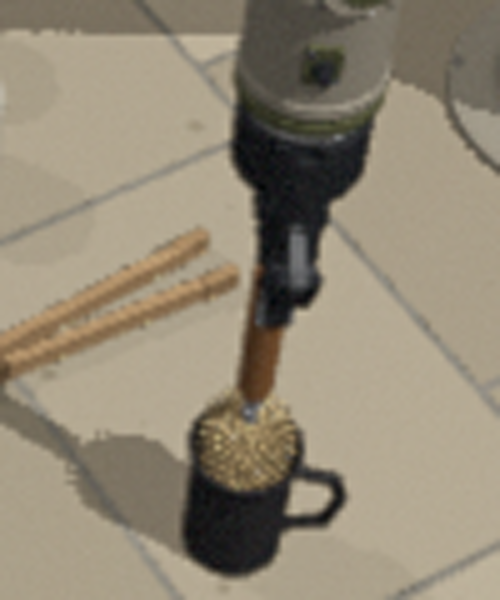

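Half of the bristles stand above the rim (crop (250,440)), and the pot is in place at (237,510). Now returning the brush.

```bash
python3 - <<'E'
from h import *
q=down(np.deg2rad(150))
arm.line_to([.4757,.1985,.31],vel=.1)
arm.reach([.488,-.1805,.31],q)
arm.line_to([.488,-.1805,.25],vel=.1,until_force=10)
h=arm.line_to([.488,-.1805,.1675],vel=.07,until_force=8)
print(h,arm.current_tool_pos(),arm.current_ft_force(),arm.current_time())
s=viewer.get_image("scene")
cv2.imwrite("pics/back.png",cv2.resize(s[85:185,280:380][:,:,::-1],(500,500),interpolation=cv2.INTER_CUBIC))
E
```

```text
True [ 0.488  -0.1807  0.1683] [-0.3494  0.7525  7.0125] 24.35
```

View pics/back.png

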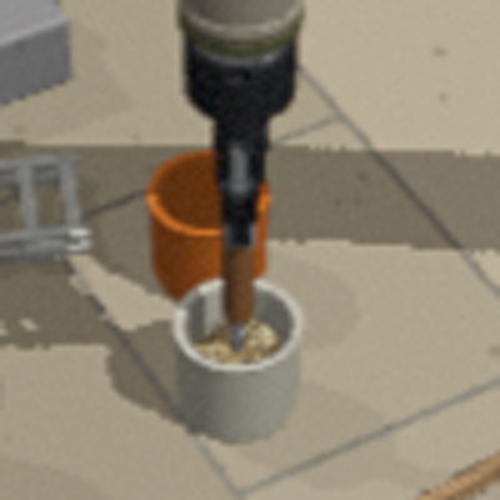

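The brush is back in the white crock and on its floor, with contact at 0.1683. Releasing.

```bash
python3 - <<'E'
from h import *
arm.set_gripper(.085)
print(arm.current_finger_gap(),arm.current_ft_force())
arm.line_to([.488,-.1805,.32],vel=.12)
arm.reach([.45,.42,.33],down(np.deg2rad(150)))
arm.hold(.5);print(arm.current_time(),arm.current_ft_force())
t=viewer.get_image("top")[:,:,::-1];s=viewer.get_image("scene")[:,:,::-1]
t0=cv2.imread("pics/top0.png");s0=cv2.imread("pics/scene0.png")
f=lambda i,x,y,w,h:cv2.resize(i[y:y+h,x:x+w],(400,300),interpolation=cv2.INTER_CUBIC)
cv2.imwrite("pics/end.png",np.vstack([np.hstack([f(t,350,205,100,75),f(s,280,105,100,75)]),np.hstack([f(t,180,152,160,120),f(s,360,200,64,48)])]))
E
```

```text
0.08521267942806948 [-1.153   0.3654 -0.2742]
29.1167 [0.3884 0.6085 0.6063]
```

View pics/end.png

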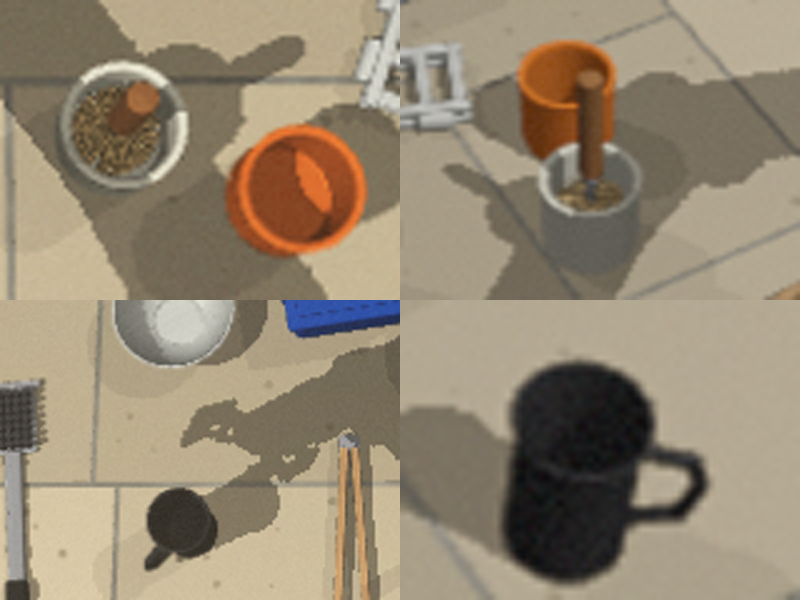

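The brush is upright in its crock, with its handle top at the same crop pixel (141,98) as at the start. The pot and crock images match the first ones. Handing in.

```bash
python3 -c "
from h import *
order.finish_job(); print(arm.current_time())"
```

```text
the job is handed in; nothing more can be done
the job is handed in; nothing more can be done
```

The brush is back in its white crock, handle up and released, after four down-and-up strokes in the pot. I handed the job in just after 29 s on the clock, out of 56 s; no verdict is reported.

- **Strokes:** The first stroke touched the pot's floor by force, with the foot about 6 mm above the ledge. The other three went down to about 7 mm, short of touching but well under the 15 mm limit. Each time the foot came up to about 78 mm, and a picture after the last one showed half the bristles above the rim.
- **End state:** In the last picture the brush, crock and pot stand where they did at the start. The bystanders visible in those crops look unmoved, and the gripper is clear of everything. The molcajete and parts of the tub, trivet and grill brush were outside the crops, but the arm worked well away from them.
- **Forces:** The readings I took were about 7 N at most.
- **Disagreement:** One picture before the first stroke suggested the brush sat 5–10 mm low in the grip. The floor contact did not bear this out; it came at the expected height to within 1 mm.

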